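# Let the spring winder back to its marker

## Task

The drum of the spring winder on the repair bench is wound too far. Lift its pawl clear of the toothed wheel so that the spring turns the drum back, and put the pawl back down, fully home on the seat disc between two teeth, so that it stops the drum with the pointer at the tall ball-topped marker post. Bed the pawl there with a steady downward push of 15 to 20 N for a moment, never pressing it onto the wheel any harder; leave the other things on the bench where they are, and let go at the end.

Things in the scene. Friction and masses are not known exactly. Their poses are not given: they have to be found in the camera images.
- winder: The winder's fixed base: grey plate 290 x 250 mm, 12 mm thick (-155 to +135 mm in its x, +-125 mm in its y). Origin on the bench, on the drum's upright axis; +z up. On it turns the drum, with a flat steel toothed wheel on top. The pawl is on the winder's -x side, three posts on its +x side.
- drum (a joint): Turn of the drum in rad: about 0 at the start, grows as the spring turns it back (clockwise seen from above), to 2.95. One tooth is 0.524 rad. The spring pulls with about 0.5 N m (9 N on the pawl); a damper holds the free drum to about 0.15 rad/s. It runs on until the pawl stops it.
- drum_axis (a point): Point on the drum's axis, 90 mm above the bench. The wheel is 124 mm across: 12 saw teeth, 13 mm high, on a flat rim at radius 45 to 62 mm (tooth tops 81 mm above the bench). The dark seat disc that floors the gaps is set 68 to 75 mm high. Turning back, each tooth's upright face leads; behind it a ramp (0.34 rad) runs down to the flat gap (0.18 rad). A pawl put on a ramp slides down it and is caught by the next face.
- pointer_tip (a point): Tip of the flat aluminium pointer bar (12 mm wide) on top of the wheel, 88 mm from the axis and 90 mm above the bench; turns with the drum. Whenever the pawl is home with an upright face resting on it, the pointer is in line with a whole tooth step; the post places are at such steps.
- marker_top (a point): Top of the tall steel marker post (10 mm thick, ball head 22 mm), 128 mm above the bench, fixed on the base 108 mm from the axis, 2, 3 or 4 teeth back from the pointer's start (1.05, 1.57 or 2.09 rad). The two other places hold low stubs, 48 mm high, that mean nothing. With the pointer at the marker, its tip is 20 mm from the post's axis in plan.
- pawl (a joint): Lift of the pawl in rad; about 0.145 at the start (part way in the teeth), clear of all teeth from 0.25, stops at 0.8. Home is where the blade meets the seat disc: at an unknown lift from 0 to 0.13, to be felt. The pivot is stiff (0.25 N m): the pawl stays where it is left, even raised, and must be pushed down. Lifting takes 5 to 10 N at the bar, lowering 3 N, up to 10 N once a tooth leans on it.
- pawl_bar (a point): Centre of the pawl's grip bar: round steel sleeve that turns freely, 12 mm thick, 44 mm long, along the winder's y (parallel to the pivot), about 134 mm above the bench at the start, 38 mm above and 61 mm inward (winder +x) of the pivot at lift 0. A stem (8 x 12 mm) joins it to the pawl's arm, whose top is 33 mm below the bar's centre. The blade (7 mm wide) is right below the bar.
- pawl_pivot (a point): The pawl's pivot, level, along the winder's y, 88 mm above the bench, 115 mm from the drum's axis on the winder's -x side, between two cheeks 98 mm high. The bar swings up and back (to -x) about it; its sleeve turns in the grip, so the hand need not tilt. The drum's pull leans on the blade, sideways.
- phone: Bystander, leave it: a black telephone lying flat, 72 x 150 x 9 mm, origin under its centre.
- screwdriver: Bystander, leave it: a 170 mm screwdriver with a yellow handle, lying beside the winder, origin under its middle.
- screw_tray: Bystander, leave it: a clear open tray, 90 x 70 x 25 mm, origin under its centre.
- mouse: Bystander, leave it: a black computer mouse, 105 x 60 x 34 mm, origin under its centre.
- flux_bottle: Bystander, leave it: a white bottle with a blue cap, 48 mm across, 120 mm tall, upright, origin under its centre.
- brush: Bystander, leave it: a 160 mm black brush lying flat, origin under its middle.
- bit_holder: Bystander, leave it: a black bit holder, 26 x 50 x 16 mm with three bit ends sticking up 10 mm more, lying loose on the winder's base plate in the corner at its -x, -y side, origin under its centre.

How it is judged:
By the outcome, as a careful person would: the job done as asked, in the order asked, and still so for the second after the job is handed in, with the robot touching nothing.
It also fails if it takes over 70 s, if anything falls off the work surface, if the arm or the gripper's body presses on something with over 40 N, if the wrist force passes 120 N, or if a joint passes its speed limit or range.

## Robot

A 6-joint arm with a two-finger parallel gripper is mounted at the origin on the work surface. World frame = base frame: x ahead of the robot, y to its left, z up, the work surface at z = 0. Lengths are in m, angles in rad, forces in N, time in s.
With the tool pointing down it reaches from about 0.35 to 0.85 m from the base axis. Payload 8.1 kg.
Tool frame: the origin (TCP) lies between the finger pads; the fingertips stand 17 mm ahead of it and the grasp point (between the pads) lies 2 mm behind it; z points along the fingers, y is the direction in which the jaws open and shut (so a half turn about z gives the same grasp; the last joint's range is limited). The gripper opens to 85 mm and grips with 20 to 120 N. Pads are 22 mm wide; open, the fingers measure 114 mm over their backs; the gripper's body (76 mm by 85 mm) begins 54 mm behind the grasp point. The pads swing forward as they close: fully open they stand 13 mm farther back than shut.
Start: joints at [-1.241, 0.13, 1.488, -0, 1.523, -0.085], TCP at [0.242, -0.549, 0.248] pointing down, gripper open.
Joint ranges: [-2.96, 2.96], [-0.89, 2.26], [0.02, 2.5], [-1.34, 4.48], [0, 2.73], [-2.66, 2.66]. Speed limits (rad/s): [2.39, 2.39, 2.79, 3.14, 3.14, 3.14].

## Interface

Orientations are given as a rotation vector (axis times angle).
In Python, from workcell import env gives the robot as it stands.
- The arm moves only by the tool apply_moves, never from a script. Its argument "deltas" is a list that holds one entry, the list of rows, each a list of 7 numbers: the shift along the world's x, y, z in units of 0.15 m (1.0 is 0.15 m), then the turn, a rotation vector about the world's x, y, z in units of 45 degrees (1.0 is 45 degrees), then the closure, from 0 (fully open) to 1 (shut). A call has 1 to 8 rows; each row shifts and turns the commanded pose from where the row before left it; what a row does not reach is not made up. A row lasts 1/8 s, in which the tool goes at most 62.5 mm and 10.7 degrees, less where a joint would pass 70% of its speed; a pose out of reach is approached as far as the arm can. A call with a number of a shift or a turn outside -1 to 1 is refused whole. A call with a gripper value outside its range is refused whole. The fingers move at their own pace and stop on an object; "grip_force" is the grip in N (left out, the last holds). Time passes only in rows, so rows that do not move let the fingers close. It gives the time, the measured TCP pose, the force and the opening at its end, in the units of the state.
- env.read_state(): the state, without advancing time (a new reading comes with each control period).
- env.camera(name): name is "side" or "top"; returns a dict with "image" (480x640x3 uint8, red, green, blue), "fx", "fy", "cx", "cy" (pixels), "distortion" ([k1, k2, p1, p2, k3] as OpenCV has them; the pictures are not rectified), "rvec" (rotation vector, rad) and "tvec" (3), from world to camera coordinates, as OpenCV has them. Camera axes: x right, y down, z forward; pixel columns grow to the right and rows downward; lengths in m; the calibration is good to about 2 mm. A picture is of the moment at which its call begins. There is no depth.
- env.sign_off(): hands the job in, once; it reports no verdict.
Trained networks look in the newest picture that a camera, given by its name, has taken for a name from the list of things; names that differ only in an ending like _2 or _b are one class to them, and where a whole thing is asked for, a point or a joint stands for the part that bears it (a point fixed in the world has none). Each returns a list of dicts, best first, with "p" (0 to 1); they miss things now and then, are a little off and sometimes report something else, mostly with a low value. They report only what shows in the picture. A call takes as long as a camera call.
- env.spot_in(camera, label): "box" ([left, top, right, bottom] in pixels, round what is visible of it).
- env.mark_of(camera, label): "location" ([row, column] in pixels: a listed point, or the origin of a listed thing).
The state is a dict: "clock": time; "q": joint angles; "qd": joint speeds; "effort": joint torques, N m; "tool_pos": TCP position; "eef_rot": TCP orientation; "force": force on the tool from outside, world axes, zero at the start; "wrist_torque": the same for the moment, N m; "opening": finger opening in m.
Only numpy, scipy, OpenCV 4.12 (cv2) and the standard library are available. Lean on these libraries where they do the work, as an engineer would, in place of code of your own. Each camera call takes 0.05 s, during which the arm holds its last target. There are 200 camera calls.

## Working session

There is one attempt and no reset: what is moved stays moved. The work goes in short steps, Python scripts to look and compute and a tool call to move; the robot and the scene stay as the last step left them, time stands still between calls to the robot, and variables do not carry over. Pictures are saved under pics/ and viewed, about 8 in all and at most 12, crops included, and the job is handed in when it is done.

Besides the shell and the picture viewer there is one more tool, called after "Emit:" by a JSON object that holds its "method" and its "body". apply_moves: Moves the arm, as the interface text tells. Its arguments: {"type":"object","properties":{"deltas":{"type":"array","items":{"type":"array","items":{"type":"array","items":{"type":"number"}}}},"grip_force":{"type":"number"}},"required":["deltas"]}

```bash
mkdir -p pics; cat > h.py <<'E'
import numpy as np, cv2
from workcell import env
from scipy.optimize import least_squares
def cam(n):
    c=env.camera(n); c['K']=np.array([[c['fx'],0,c['cx']],[0,c['fy'],c['cy']],[0,0,1.]]); c['d']=np.array(c['distortion'],float); c['rv']=np.array(c['rvec'],float);c['tv']=np.array(c['tvec'],float);return c
def ray(c,uv):
    n=cv2.undistortPoints(np.array([[uv]],float),c['K'],c['d'])[0,0]
    R=cv2.Rodrigues(c['rv'])[0]; o=-R.T@c['tv']; return o,R.T@np.array([n[0],n[1],1])
def atz(c,uv,z):
    o,d=ray(c,uv); return o+d*(z-o[2])/d[2]
def proj(c,P): return cv2.projectPoints(np.array(P,float).reshape(-1,3),c['rv'],c['tv'],c['K'],c['d'])[0][:,0]
def tri(cs,uvs):
    A=np.zeros((3,3));b=np.zeros(3)
    for c,uv in zip(cs,uvs):
        o,d=ray(c,uv); d/=np.linalg.norm(d); M=np.eye(3)-np.outer(d,d); A+=M;b+=M@o
    p=np.linalg.solve(A,b); return p,[np.linalg.norm(np.cross(p-ray(c,u)[0],ray(c,u)[1]/np.linalg.norm(ray(c,u)[1]))) for c,u in zip(cs,uvs)]
def save(c,f): cv2.imwrite('pics/'+f,c['image'][:,:,::-1])
E
python3 - <<'E'
from h import *
np.set_printoptions(precision=4,suppress=True)
T=cam('top');S=cam('side')
save(T,'top0.png');save(S,'side0.png')
for l in ['drum_axis','pointer_tip','marker_top','pawl_bar','pawl_pivot','winder','bit_holder','flux_bottle','phone','mouse','screw_tray']:
    m=[env.mark_of(n,l) for n in('top','side')]
    print(l,[[(round(x['p'],2),np.round(x['location'],1).tolist()) for x in k[:2]] for k in m])
    if all(m): print('   ',*tri([T,S],[k[0]['location'][::-1] for k in m]))
s=env.read_state();print(s['tool_pos'],s['eef_rot'],s['force'],s['opening'])
E
```

```text
drum_axis [[(0.93, [248.3, 341.5]), (0.28, [250.0, 340.9])], [(0.97, [255.9, 313.5])]]
    [ 0.581  -0.0633  0.0934] [np.float64(0.0022422312696427633), np.float64(0.0022422312696428397)]
pointer_tip [[(0.95, [250.7, 302.8])], [(0.78, [225.0, 307.5]), (0.73, [255.6, 312.6])]]
    [0.5748 0.0236 0.0938] [np.float64(0.0012319400250080912), np.float64(0.001231940025007797)]
marker_top [[(0.56, [204.3, 365.9])], []]
pawl_bar [[(0.62, [272.7, 354.6]), (0.42, [240.6, 489.9])], [(0.7, [254.9, 283.3]), (0.3, [265.6, 358.9])]]
    [ 0.5224 -0.0892  0.1385] [np.float64(0.0020531455003390316), np.float64(0.002053145500339086)]
pawl_pivot [[(0.78, [297.8, 356.4])], [(0.66, [275.1, 258.8])]]
    [ 0.4663 -0.0967  0.0832] [np.float64(0.0012230494464172347), np.float64(0.0012230494464172857)]
winder [[(0.58, [247.2, 338.7]), (0.58, [277.6, 390.3])], [(0.88, [281.1, 312.3]), (0.32, [224.7, 308.7])]]
    [ 0.5825 -0.061  -0.0067] [np.float64(0.0029241057960288676), np.float64(0.0029241057960289665)]
bit_holder [[(0.7, [278.1, 390.5])], [(0.74, [258.6, 310.5]), (0.58, [325.9, 285.7])]]
    [ 0.5431 -0
[... 215 characters left out ...]
oat64(6.65778743336228e-05)]
phone [[(0.69, [266.3, 270.5])], [(0.76, [224.5, 290.7]), (0.65, [254.7, 284.3])]]
    [0.5384 0.1049 0.0034] [np.float64(0.0007902028960767602), np.float64(0.0007902028960767954)]
mouse [[(0.67, [238.5, 488.5])], [(0.87, [439.5, 343.7]), (0.73, [265.3, 358.7])]]
    [ 0.6087 -0.4273  0.0021] [np.float64(0.0035107745002159888), np.float64(0.003510774500215938)]
screw_tray [[(0.64, [280.7, 126.6]), (0.27, [292.7, 489.6])], [(0.61, [135.2, 275.9]), (0.26, [441.7, 270.6])]]
    [0.5068 0.4549 0.002 ] [np.float64(0.0018555621801052136), np.float64(0.0018555621801051147)]
[ 0.2418 -0.5491  0.2483] [ 3.0743  0.6468 -0.    ] [-0.1036 -0.3921  0.7114] 0.08579419416114928
```

View pics/top0.png

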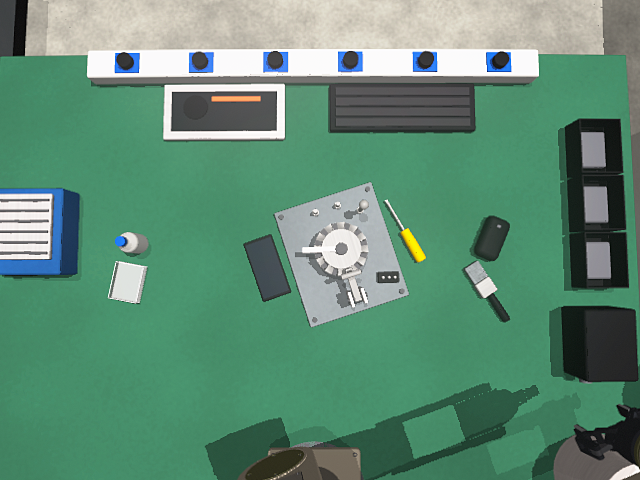

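View pics/side0.png

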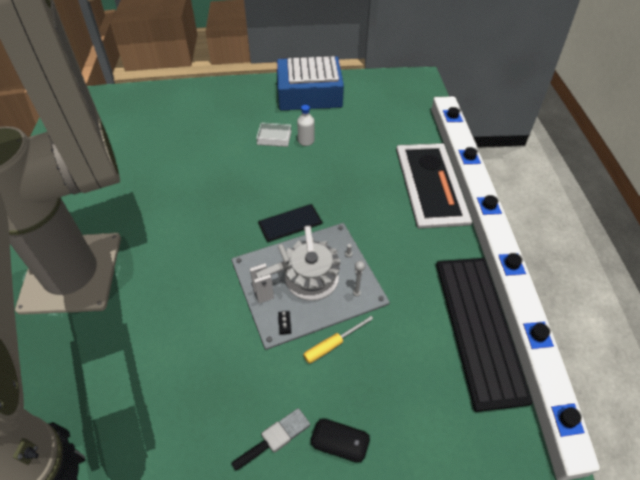

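Both pictures show the tall ball-topped post at top (364,206) and side (360,268). The two low stubs are at top (315,212) and (337,205). So the marker is about 4 teeth clockwise of the pointer. I'll fit the winder pose and check it with an overlay.

```bash
python3 - <<'E'
from h import *
np.set_printoptions(precision=4,suppress=True)
T=cam('top');S=cam('side')
M={}
for n,c in(('top',T),('side',S)):
    for l in ['drum_axis','pawl_bar','pawl_pivot','pointer_tip','marker_top']:
        m=env.mark_of(n,l)
        if m: M[n,l]=m[0]['location'][::-1]
M['side','marker_top']=(360.,265.)
# plate corners (bench-top outline) approximated from screws/plate segmentation
def wp(p,q): 
    c,s=np.cos(p[2]),np.sin(p[2]); return [p[0]+c*q[0]-s*q[1],p[1]+s*q[0]+c*q[1],q[2]]
b=40.2*np.pi/180
Q={'drum_axis':(0,0,.09),'pawl_pivot':(-.115,0,.088),'pawl_bar':(-.115+.0719*np.cos(b),0,.088+.0719*np.sin(b))}
def res(p):
    r=[]
    for n,c in(('top',T),('side',S)):
        for l,q in Q.items(): r+=list(proj(c,wp(p,q))[0]-M[n,l])
    return r
f=least_squares(res,[.58,-.063,.3],loss='soft_l1');p=f.x
print(p,np.degrees(p[2]),np.array(res(p)).reshape(-1,2))
for n,l in(('p','pointer_tip'),('m','marker_top')):
    uv=[M['top',l],M['side',l]]; P,e=tri([T,S],uv); print(l,P,e,np.degrees(np.arctan2(P[1]-p[1],P[0]-p[0])))
# overlay
for n,c,(u0,v0,w,h) in(('t',T,(265,175,150,160)),('s',S,(225,215,170,135))):
    im=c['image'][:,:,::-1].copy()[v0:v0+h,u0:u0+w]; k=4
    im=cv2.resize(im,None,fx=k,fy=k,interpolation=cv2.INTER_CUBIC)
    def dot(P,col): 
        u=(proj(c,P)[0]-[u0,v0]+.5)*k; cv2.circle(im,tuple(int(x) for x in u),3,col,-1)
    for q in [(-.155,-.125,.012),(-.155,.125,.012),(.135,-.125,.012),(.135,.125,.012)]: dot(wp(p,q),(0,0,255))
    for q in Q.values(): dot(wp(p,q),(0,255,0))
    for y in(-.022,.022): q=Q['pawl_bar'];dot(wp(p,(q[0],y,q[2])),(255,0,255))
    cv2.imwrite(f'pics/ov_{n}.png',im)
E
python3 -c "
import cv2,numpy as np
a=cv2.imread('pics/ov_t.png');b=cv2.imread('pics/ov_s.png')
print(a.shape,b.shape)"
```

```text
[ 0.5793 -0.0659  0.3126] 17.91327123435258 [[-0.9277 -2.6006]
 [ 2.1956  1.2672]
 [-2.5324  0.0521]
 [-0.0153  3.1408]
 [-2.4258  0.1392]
 [ 1.926  -0.2537]]
pointer_tip [0.5742 0.0232 0.0983] [np.float64(0.00033229024059246203), np.float64(0.0003322902405923558)] 93.28697646705055Traceback (most recent call last):
  File "<stdin>", line 23, in <module>
KeyError: ('top', 'marker_top')
[ WARN:0@0.027] global loadsave.cpp:275 findDecoder imread_('pics/ov_t.png'): can't open/read file: check file path/integrity
[ WARN:0@0.027] global loadsave.cpp:275 findDecoder imread_('pics/ov_s.png'): can't open/read file: check file path/integrity
Traceback (most recent call last):
AttributeError: 'NoneType' object has no attribute 'shape'
```

```bash
cat > fit.py <<'E'
from h import *
np.set_printoptions(precision=4,suppress=True)
T=cam('top');S=cam('side')
def wp(p,q): 
    c,s=np.cos(p[2]),np.sin(p[2]); return [p[0]+c*q[0]-s*q[1],p[1]+s*q[0]+c*q[1],q[2]]
b=40.2*np.pi/180
Q={'drum_axis':(0,0,.09),'pawl_pivot':(-.115,0,.088),'pawl_bar':(-.115+.0719*np.cos(b),0,.088+.0719*np.sin(b))}
C=[((.135,.125,.012),(275,213),(341,226)),((.135,-.125,.012),(372,183),(387,297)),((-.155,-.125,.012),(409,294),(268,341)),((-.155,.125,.012),(311,326),(233,262))]
def res(p):
    r=[]
    for q,t,s in C: r+=list(proj(T,wp(p,q))[0]-t)+list(proj(S,wp(p,q))[0]-s)
    return r
E
python3 - <<'E'
from fit import *
f=least_squares(res,[.58,-.063,.3],loss='soft_l1');p=f.x
print(p,np.degrees(p[2]),np.array(res(p)).reshape(-1,4))
print('bar',wp(p,Q['pawl_bar']))
for nm,uv in(('pt',[(302.8,250.7),(307.5,225)]),('mk',[(364,206),(360,266)])):
    P,e=tri([T,S],uv); print(nm,P,e,np.degrees(np.arctan2(P[1]-p[1],P[0]-p[0])-p[2]))
for n,c,(u0,v0,w,h) in(('t',T,(265,175,150,150)),('s',S,(225,215,170,135))):
    im=c['image'][:,:,::-1].copy()[v0:v0+h,u0:u0+w]; k=4
    im=cv2.resize(im,None,fx=k,fy=k,interpolation=cv2.INTER_CUBIC)
    def dot(P,col): 
        u=(proj(c,P)[0]-[u0,v0]+.5)*k; cv2.circle(im,tuple(int(x) for x in u),3,col,-1)
    for q,*_ in C: dot(wp(p,q),(0,0,255))
    for q in Q.values(): dot(wp(p,q),(0,255,0))
    for y in(-.022,.022): q=Q['pawl_bar'];dot(wp(p,(q[0],y,q[2])),(255,0,255))
    cv2.imwrite(f'pics/ov_{n}.png',im)
E
```

```text
[ 0.5795 -0.0635  0.3189] 18.273280995583676 [[-1.5642 -0.1812  2.3939 -4.7431]
 [-1.0421 -2.3999  3.6677  3.9594]
 [ 1.0352  0.1368 -2.1774  6.8398]
 [ 0.1112  1.5481 -2.0083 -4.1424]]
bar [np.float64(0.5224248127007266), np.float64(-0.08231956474700473), np.float64(0.13440840774735205)]
pt [0.5748 0.0236 0.0938] [np.float64(0.0012319400250080912), np.float64(0.001231940025007797)] 74.8023295983753
mk [ 0.6735 -0.1129  0.1152] [np.float64(0.001984051034753852), np.float64(0.001984051034753958)] -46.00910425003212
```

View pics/ov_t.png

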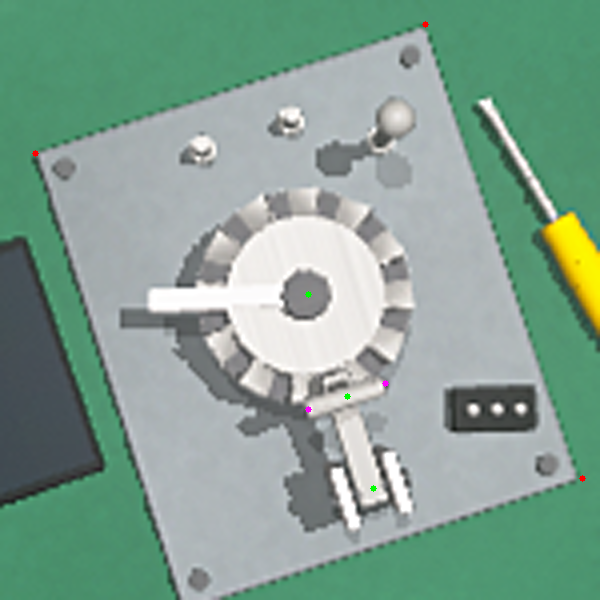

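View pics/ov_s.png

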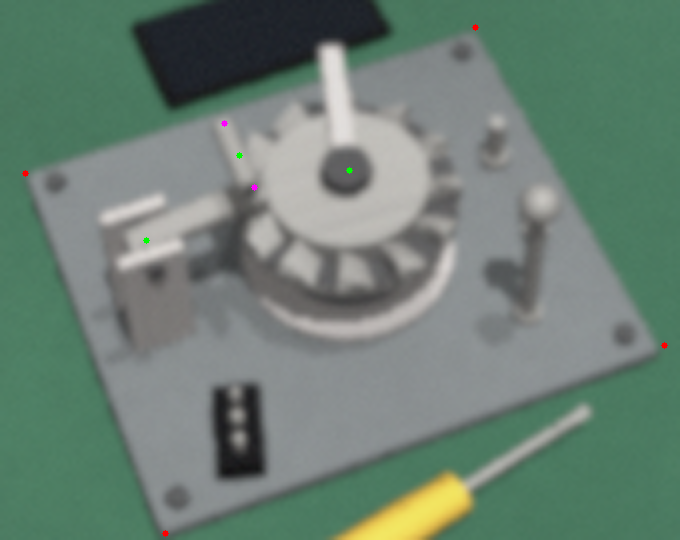

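The overlay fits both views well. The winder is at (0.5795, -0.0635) with a yaw of 18.3°, and the bar is at (0.5224, -0.0823, 0.134). The marker is 4 teeth (2.09 rad) from the pointer. Next I move above the bar.

Emit:
{"method": "apply_moves", "body": {"deltas": [[[0.156,0.2593,0,0,0,0.1565,0.4],[0.156,0.2593,0,0,0,0.1565,0.4],[0.156,0.2593,0,0,0,0.1565,0.4],[0.156,0.2593,0,0,0,0.1565,0.4],[0.156,0.2593,0,0,0,0.1565,0.4],[0.156,0.2593,0,0,0,0.1565,0.4]]], "grip_force": 50}}

```text
clock: 2.65
tool_pos: [0.3828, -0.3145, 0.2485]
eef_rot: [2.631, 1.716, 0.0]
force: [0.3, -0.5, -0.5]
opening: 0.0512
```

Emit:
{"method": "apply_moves", "body": {"deltas": [[[0.156,0.2593,0,0,0,0.1565,0.4],[0.156,0.2593,0,0,0,0.1565,0.4],[0.156,0.2593,0,0,0,0.1565,0.4],[0.156,0.2593,0,0,0,0.1565,0.4],[0.156,0.2593,0,0,0,0.1565,0.4],[0.156,0.2593,0,0,0,0.1565,0.4],[0,0,0,0,0,0,0.4]]]}}

```text
clock: 3.52
tool_pos: [0.5236, -0.0798, 0.2483]
eef_rot: [-1.834, -2.551, -0.001]
force: [-1.1, -0.5, -0.1]
opening: 0.0511
```

Emit:
{"method": "apply_moves", "body": {"deltas": [[[-0.008,-0.0165,-0.15,0,0,0,0.4],[0,0,-0.15,0,0,0,0.4],[0,0,-0.15,0,0,0,0.4],[0,0,-0.15,0,0,0,0.4],[0,0,-0.09,0,0,0,0.4],[0,0,0,0,0,0,0.4]]]}}

```text
clock: 4.28
tool_pos: [0.5205, -0.0852, 0.1438]
eef_rot: [-1.841, -2.544, 0.001]
force: [-1.0, 0.1, -0.3]
opening: 0.0513
```

```bash
python3 - <<'E'
from h import *
T=cam('top');S=cam('side');s=env.read_state();print(s['tool_pos'],s['force'],s['clock'])
a=cv2.resize(T['image'][175:325,265:415,::-1],(450,450));b=cv2.resize(S['image'][165:315,205:355,::-1],(450,450),interpolation=cv2.INTER_CUBIC)
cv2.imwrite('pics/g1.png',np.hstack([a,b])[:, :])
i=cv2.imread('pics/g1.png');cv2.imwrite('pics/g1.png',cv2.resize(i,(800,400)))
E
```

```text
[ 0.52176547 -0.08521387  0.14560934] [-0.07975005  0.36121747  0.8262708 ] 4.375
```

View pics/g1.png

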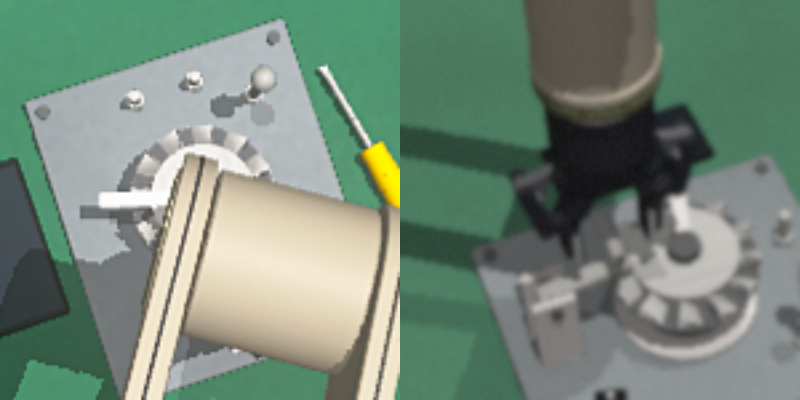

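The fingers straddle the bar, with clearance to the wheel and cheeks. I lower the last 12 mm and close.

Emit:
{"method": "apply_moves", "body": {"deltas": [[[0,0,-0.04,0,0,0,0.4],[0,0,-0.04,0,0,0,0.4],[0,0,0,0,0,0,0.4]]], "grip_force": 40}}

```text
clock: 4.75
tool_pos: [0.521, -0.0847, 0.1321]
eef_rot: [-1.84, -2.545, 0.001]
force: [-0.5, 1.2, -0.0]
opening: 0.0511
```

Emit:
{"method": "apply_moves", "body": {"deltas": [[[0,0,0,0,0,0,0.8],[0,0,0,0,0,0,1],[0,0,0,0,0,0,1],[0,0,0,0,0,0,1],[0,0,0,0,0,0,1],[0,0,0,0,0,0,1]]]}}

```text
clock: 5.5
tool_pos: [0.5217, -0.0848, 0.1329]
eef_rot: [1.84, 2.546, 0.001]
force: [2.1, 0.3, -1.8]
opening: 0.0106
```

Emit:
{"method": "apply_moves", "body": {"deltas": [[[-0.0203,-0.0067,0.0227,0,0,0,1],[-0.0196,-0.0065,0.02,0,0,0,1],[-0.0222,-0.0073,0.0207,0,0,0,1],[-0.0241,-0.0079,0.0187,0,0,0,1],[0,0,0,0,0,0,1]]]}}

```text
clock: 6.12
tool_pos: [0.5119, -0.0882, 0.1461]
eef_rot: [1.837, 2.541, 0.01]
force: [15.8, 5.6, -9.2]
opening: 0.0109
```

```bash
cat > ptr.py <<'E'
from fit import *
p=[.5795,-.0635,.3189]
a0=74.8
import sys
for n in('top','side'):
    c=cam(n)
    for m in env.mark_of(n,'pointer_tip')[:2]:
        P=atz(c,m['location'][::-1],.09); d=P[:2]-p[:2]
        a=np.degrees(np.arctan2(d[1],d[0])-p[2]); print(n,round(m['p'],2),'r',round(np.hypot(*d),3),'turn',round(np.radians(a0-a),3))
    if len(sys.argv)>1: save(c,f'{sys.argv[1]}_{n}.png')
s=env.read_state();print(s['clock'],s['tool_pos'],s['force'],s['opening'])
E
python3 ptr.py l1
```

```text
top 0.86 r 0.082 turn 0.062
side 0.57 r 0.09 turn 0.132
6.425 [ 0.5118 -0.0882  0.1461] [16.2634  4.7104 -9.3674] 0.010904656172392956
```

Emit:
{"method": "apply_moves", "body": {"deltas": [[[0,0,0,0,0,0,1],[0,0,0,0,0,0,1],[0,0,0,0,0,0,1],[0,0,0,0,0,0,1]]]}}

```text
clock: 6.92
tool_pos: [0.5118, -0.0882, 0.1461]
eef_rot: [1.837, 2.541, 0.009]
force: [16.1, 4.1, -9.3]
opening: 0.0108
```

```bash
python3 ptr.py l2; python3 - <<'E'
import cv2,numpy as np
t=cv2.imread('pics/l2_top.png');s=cv2.imread('pics/l2_side.png')
a=cv2.resize(t[175:325,265:415],(400,400));b=cv2.resize(s[205:305,235:335],(400,400),interpolation=cv2.INTER_CUBIC)
cv2.imwrite('pics/l2.png',np.hstack([a,b]))
E
```

```text
top 0.87 r 0.087 turn 0.171
top 0.34 r 0.351 turn 3.474
side 0.61 r 0.084 turn 0.27
7.225 [ 0.5118 -0.0882  0.1461] [16.0519  5.2938 -9.8074] 0.011065145626105612
```

View pics/l2.png

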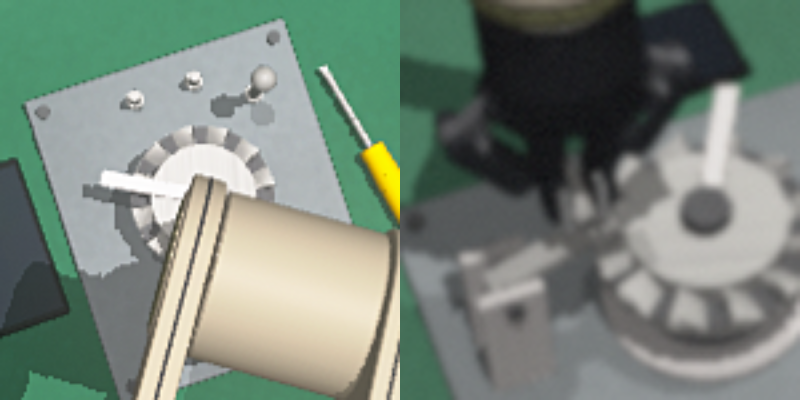

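The drum turns freely with the pawl raised. I wait, then track the pointer with a start offset for each camera.

Emit:
{"method": "apply_moves", "body": {"deltas": [[[0,0,0,0,0,0,1],[0,0,0,0,0,0,1],[0,0,0,0,0,0,1],[0,0,0,0,0,0,1],[0,0,0,0,0,0,1],[0,0,0,0,0,0,1],[0,0,0,0,0,0,1],[0,0,0,0,0,0,1]]]}}

```text
clock: 8.22
tool_pos: [0.5118, -0.0882, 0.1461]
eef_rot: [1.837, 2.541, 0.009]
force: [16.5, 4.5, -8.9]
opening: 0.0112
```

Emit:
{"method": "apply_moves", "body": {"deltas": [[[0,0,0,0,0,0,1],[0,0,0,0,0,0,1],[0,0,0,0,0,0,1],[0,0,0,0,0,0,1],[0,0,0,0,0,0,1],[0,0,0,0,0,0,1],[0,0,0,0,0,0,1],[0,0,0,0,0,0,1]]]}}

```text
clock: 9.22
tool_pos: [0.5118, -0.0882, 0.1461]
eef_rot: [1.837, 2.541, 0.009]
force: [16.0, 5.2, -8.6]
opening: 0.0105
```

```bash
cat > ptr2.py <<'E'
from h import *
import sys
p=np.array([.5795,-.0635]);yaw=.3189
T=None
def ang(c,uv):
    d=atz(c,uv,.09)[:2]-p; return np.arctan2(d[1],d[0])-yaw,np.hypot(*d)
def seg(c):
    # rectify wheel plane z=.09 into a 1 mm/px... then find bright pointer sector beyond the rim (r 66..86 mm)
    im=c['image'].astype(np.float32)
    A=np.radians(np.arange(-120,110,.5)); R=np.arange(.066,.084,.002)
    P=np.array([[p[0]+r*np.cos(a+yaw),p[1]+r*np.sin(a+yaw),.091] for a in A for r in R])
    uv=proj(c,P).astype(np.float32)
    v=cv2.remap(im,uv[:,0].reshape(len(A),-1),uv[:,1].reshape(len(A),-1),cv2.INTER_LINEAR).min(2)
    s=np.convolve(np.median(v,1),np.ones(15)/15,'same'); k=s[8:-8].argmax()+8
    w=np.arange(k-14,k+15); w=w[(w>=0)&(w<len(A))]; g=np.median(v,1)[w]; g=np.clip(g-np.percentile(g,40),0,None)
    return (A[w]*g).sum()/g.sum(),s[k]
if __name__=='__main__':
    t0={'top':None,'side':None}
    off={'top':ang,'side':ang}
    for n in('top','side'):
        c=cam(n); t=env.read_state()['clock']
        im0=cv2.imread(f'pics/{n}0.png')[:,:,::-1]; c0=dict(c,image=im0)
        a0,s0=seg(c0); a,s=seg(c)
        st={'top':(302.8,250.7),'side':(307.5,225)}[n]
        m=env.mark_of(n,'pointer_tip')
        print(n,round(t,3),'seg0',round(a0,3),int(s0),'turn',round(a0-a,3),int(s),[(round(x['p'],2),round(ang(c,st)[0]-ang(c,x['location'][::-1])[0],3),round(ang(c,x['location'][::-1])[1],3)) for x in m[:1]])
E
python3 ptr2.py
```

```text
top 9.275 seg0 1.285 253 turn 0.562 252 [(0.71, np.float64(0.575), np.float64(0.077))]
side 9.375 seg0 1.304 208 turn 0.603 213 [(0.82, np.float64(0.511), np.float64(0.1))]
```

Emit:
{"method": "apply_moves", "body": {"deltas": [[[0,0,0,0,0,0,1],[0,0,0,0,0,0,1],[0,0,0,0,0,0,1],[0,0,0,0,0,0,1],[0,0,0,0,0,0,1],[0,0,0,0,0,0,1],[0,0,0,0,0,0,1],[0,0,0,0,0,0,1]]]}}

```text
clock: 10.42
tool_pos: [0.5118, -0.0882, 0.1461]
eef_rot: [1.837, 2.541, 0.009]
force: [15.9, 5.1, -9.1]
opening: 0.0111
```

Emit:
{"method": "apply_moves", "body": {"deltas": [[[0,0,0,0,0,0,1],[0,0,0,0,0,0,1],[0,0,0,0,0,0,1],[0,0,0,0,0,0,1],[0,0,0,0,0,0,1],[0,0,0,0,0,0,1],[0,0,0,0,0,0,1],[0,0,0,0,0,0,1]]]}}

```text
clock: 11.42
tool_pos: [0.5118, -0.0882, 0.1461]
eef_rot: [1.837, 2.541, 0.009]
force: [16.4, 3.6, -9.3]
opening: 0.0108
```

Emit:
{"method": "apply_moves", "body": {"deltas": [[[0,0,0,0,0,0,1],[0,0,0,0,0,0,1],[0,0,0,0,0,0,1],[0,0,0,0,0,0,1],[0,0,0,0,0,0,1],[0,0,0,0,0,0,1],[0,0,0,0,0,0,1],[0,0,0,0,0,0,1]]]}}

```text
clock: 12.42
tool_pos: [0.5118, -0.0882, 0.1461]
eef_rot: [1.837, 2.541, 0.009]
force: [17.0, 4.3, -9.4]
opening: 0.0107
```

Emit:
{"method": "apply_moves", "body": {"deltas": [[[0,0,0,0,0,0,1],[0,0,0,0,0,0,1],[0,0,0,0,0,0,1],[0,0,0,0,0,0,1],[0,0,0,0,0,0,1],[0,0,0,0,0,0,1],[0,0,0,0,0,0,1],[0,0,0,0,0,0,1]]]}}

```text
clock: 13.42
tool_pos: [0.5118, -0.0882, 0.1461]
eef_rot: [1.837, 2.541, 0.009]
force: [15.5, 5.2, -9.4]
opening: 0.0111
```

```bash
python3 ptr2.py
```

```text
top 13.475 seg0 1.285 253 turn 1.213 251 [(0.63, np.float64(1.29), np.float64(0.084))]
side 13.575 seg0 1.304 208 turn 1.271 214 [(0.7, np.float64(1.222), np.float64(0.086))]
```

Emit:
{"method": "apply_moves", "body": {"deltas": [[[0,0,0,0,0,0,1],[0,0,0,0,0,0,1],[0,0,0,0,0,0,1],[0,0,0,0,0,0,1],[0,0,0,0,0,0,1],[0,0,0,0,0,0,1],[0,0,0,0,0,0,1],[0,0,0,0,0,0,1]]]}}

```text
clock: 14.62
tool_pos: [0.5118, -0.0882, 0.1461]
eef_rot: [1.837, 2.541, 0.009]
force: [15.8, 5.2, -8.8]
opening: 0.011
```

Emit:
{"method": "apply_moves", "body": {"deltas": [[[0,0,0,0,0,0,1],[0,0,0,0,0,0,1],[0,0,0,0,0,0,1],[0,0,0,0,0,0,1],[0,0,0,0,0,0,1],[0,0,0,0,0,0,1],[0,0,0,0,0,0,1],[0,0,0,0,0,0,1]]]}}

```text
clock: 15.62
tool_pos: [0.5118, -0.0882, 0.1461]
eef_rot: [1.837, 2.541, 0.009]
force: [16.5, 4.4, -9.5]
opening: 0.0108
```

Emit:
{"method": "apply_moves", "body": {"deltas": [[[0,0,0,0,0,0,1],[0,0,0,0,0,0,1],[0,0,0,0,0,0,1],[0,0,0,0,0,0,1],[0,0,0,0,0,0,1],[0,0,0,0,0,0,1],[0,0,0,0,0,0,1]]]}}

```text
clock: 16.5
tool_pos: [0.5118, -0.0882, 0.1461]
eef_rot: [1.837, 2.541, 0.009]
force: [16.0, 5.9, -9.7]
opening: 0.0105
```

```bash
python3 ptr2.py
```

```text
top 16.55 seg0 1.285 253 turn 1.679 252 [(0.84, np.float64(1.769), np.float64(0.081))]
side 16.65 seg0 1.304 208 turn 1.748 213 [(0.93, np.float64(1.694), np.float64(0.087))]
```

Emit:
{"method": "apply_moves", "body": {"deltas": [[[0,0,0,0,0,0,1],[0,0,0,0,0,0,1],[0,0,0,0,0,0,1],[0,0,0,0,0,0,1],[0,0,0,0,0,0,1],[0,0,0,0,0,0,1]]]}}

```text
clock: 17.45
tool_pos: [0.5118, -0.0882, 0.1461]
eef_rot: [1.837, 2.541, 0.009]
force: [16.5, 4.6, -9.4]
opening: 0.0106
```

Emit:
{"method": "apply_moves", "body": {"deltas": [[[0.0241,0.0079,-0.0187,0,0,0,1],[0.0222,0.0073,-0.0207,0,0,0,1],[0.0196,0.0065,-0.02,0,0,0,1],[0.0203,0.0067,-0.0227,0,0,0,1]]]}}

```text
clock: 17.95
tool_pos: [0.522, -0.0849, 0.1329]
eef_rot: [1.84, 2.545, 0.001]
force: [2.3, -0.1, 0.4]
opening: 0.0104
```

```bash
python3 ptr2.py; python3 -c "
from h import *
s=env.read_state();print(s['clock'],s['tool_pos'],s['force'],s['opening'])"
```

```text
top 18.0 seg0 1.285 253 turn 1.891 253 [(0.94, np.float64(1.997), np.float64(0.087))]
side 18.1 seg0 1.304 208 turn 1.956 213 [(0.68, np.float64(1.882), np.float64(0.087))]
18.15 [ 0.52204252 -0.08483887  0.13283235] [ 6.87768921 -0.53557115 -4.81168554] 0.010299616822420695
```

Emit:
{"method": "apply_moves", "body": {"deltas": [[[0,0,0,0,0,0,1],[0,0,0,0,0,0,1],[0,0,0,0,0,0,1],[0,0,0,0,0,0,1],[0,0,0,0,0,0,1],[0,0,0,0,0,0,1],[0,0,0,0,0,0,1],[0,0,0,0,0,0,1]]]}}

```text
clock: 19.15
tool_pos: [0.522, -0.0849, 0.1329]
eef_rot: [1.84, 2.545, 0.001]
force: [7.9, 0.2, -5.2]
opening: 0.0107
```

```bash
python3 ptr2.py; python3 -c "
from h import *
s=env.read_state();print(s['clock'],s['tool_pos'],s['force'],s['wrist_torque'])"
```

```text
top 19.2 seg0 1.285 253 turn 2.067 252 [(0.59, np.float64(3.477), np.float64(0.343))]
side 19.3 seg0 1.304 208 turn 2.131 214 [(0.72, np.float64(2.107), np.float64(0.083))]
19.35 [ 0.52197643 -0.08472724  0.13288464] [ 6.78897573  0.4488625  -4.06409847] [ 0.28071321 -1.32551599 -0.04553914]
```

Emit:
{"method": "apply_moves", "body": {"deltas": [[[0,0,0,0,0,0,1],[0,0,0,0,0,0,1],[0,0,0,0,0,0,1],[0,0,0,0,0,0,1],[0,0,0,0,0,0,1],[0,0,0,0,0,0,1]]]}}

```text
clock: 20.1
tool_pos: [0.522, -0.0847, 0.1329]
eef_rot: [1.84, 2.545, 0.001]
force: [7.2, 0.8, -4.8]
opening: 0.0106
```

```bash
python3 ptr2.py; python3 -c "
from h import *
s=env.read_state();print(s['clock'],s['tool_pos'],s['force'],s['wrist_torque'])"
```

```text
top 20.15 seg0 1.285 253 turn 2.08 252 [(0.81, np.float64(2.134), np.float64(0.088))]
side 20.25 seg0 1.304 208 turn 2.135 214 [(0.95, np.float64(2.115), np.float64(0.084))]
20.3 [ 0.52196255 -0.084688    0.13286551] [ 7.38010901  0.27415716 -4.59691573] [ 0.31174705 -1.30027423 -0.04904788]
```

The drum has stopped at about 2.10 rad, where the marker is. Now I creep down along the arc and feel for the seat.

Emit:
{"method": "apply_moves", "body": {"deltas": [[[0.0041,0.0014,-0.0051,0,0,0,1],[0.0041,0.0014,-0.0051,0,0,0,1],[0,0,0,0,0,0,1]]]}}

```text
clock: 20.68
tool_pos: [0.5227, -0.0845, 0.1319]
eef_rot: [1.84, 2.546, -0.0]
force: [1.0, -0.2, 4.8]
opening: 0.0105
```

Emit:
{"method": "apply_moves", "body": {"deltas": [[[0.0041,0.0014,-0.0051,0,0,0,1],[0,0,0,0,0,0,1]]]}}

```text
clock: 20.92
tool_pos: [0.5233, -0.0844, 0.131]
eef_rot: [1.84, 2.546, -0.0]
force: [-0.4, 0.6, 5.7]
opening: 0.0106
```

Emit:
{"method": "apply_moves", "body": {"deltas": [[[0.004,0.0013,-0.0053,0,0,0,1],[0,0,0,0,0,0,1]]]}}

```text
clock: 21.18
tool_pos: [0.5238, -0.0842, 0.1303]
eef_rot: [1.84, 2.546, -0.001]
force: [-0.6, 0.4, 6.5]
opening: 0.0108
```

Emit:
{"method": "apply_moves", "body": {"deltas": [[[0.004,0.0013,-0.0053,0,0,0,1],[0,0,0,0,0,0,1]]]}}

```text
clock: 21.42
tool_pos: [0.5244, -0.084, 0.1295]
eef_rot: [-1.84, -2.546, 0.001]
force: [-2.2, 1.6, 6.1]
opening: 0.0101
```

Emit:
{"method": "apply_moves", "body": {"deltas": [[[0.0036,0.0012,-0.0055,0,0,0,1],[0,0,0,0,0,0,1]]]}}

```text
clock: 21.68
tool_pos: [0.525, -0.0838, 0.1287]
eef_rot: [1.84, 2.546, -0.001]
force: [-0.6, 0.8, 6.9]
opening: 0.0104
```

Emit:
{"method": "apply_moves", "body": {"deltas": [[[0.0034,0.0011,-0.0055,0,0,0,1],[0,0,0,0,0,0,1]]]}}

```text
clock: 21.92
tool_pos: [0.5255, -0.0837, 0.1279]
eef_rot: [1.84, 2.546, -0.001]
force: [-1.2, 0.8, 6.7]
opening: 0.0108
```

Emit:
{"method": "apply_moves", "body": {"deltas": [[[0.0034,0.0011,-0.0055,0,0,0,1],[0,0,0,0,0,0,1]]]}}

```text
clock: 22.18
tool_pos: [0.526, -0.0835, 0.1271]
eef_rot: [1.84, 2.546, -0.001]
force: [-1.6, 0.8, 6.0]
opening: 0.0108
```

Emit:
{"method": "apply_moves", "body": {"deltas": [[[0.0033,0.0011,-0.0055,0,0,0,1],[0,0,0,0,0,0,1]]]}}

```text
clock: 22.42
tool_pos: [0.5264, -0.0834, 0.1265]
eef_rot: [1.84, 2.546, -0.001]
force: [-2.3, 0.3, 9.1]
opening: 0.0105
```

Emit:
{"method": "apply_moves", "body": {"deltas": [[[0.002,0.0007,-0.004,0,0,0,1],[0,0,0,0,0,0,1]]]}}

```text
clock: 22.68
tool_pos: [0.5265, -0.0834, 0.1263]
eef_rot: [-1.84, -2.546, 0.001]
force: [-6.2, 0.4, 13.5]
opening: 0.0105
```

Emit:
{"method": "apply_moves", "body": {"deltas": [[[-0.002,-0.0007,-0.003,0,0,0,1],[0,0,0,0,0,0,1]]]}}

```text
clock: 22.92
tool_pos: [0.5266, -0.0834, 0.1263]
eef_rot: [1.84, 2.546, -0.001]
force: [-5.2, 1.8, 15.9]
opening: 0.0109
```

Emit:
{"method": "apply_moves", "body": {"deltas": [[[-0.003,-0.001,-0.002,0,0,0,1],[0,0,0,0,0,0,1]]]}}

```text
clock: 23.18
tool_pos: [0.5265, -0.0834, 0.1263]
eef_rot: [1.84, 2.545, 0.001]
force: [-5.3, 2.6, 15.4]
opening: 0.0103
```

```bash
python3 - <<'E'
from h import *
F=[]
for i in range(4):
    cam('side');F.append(env.read_state()['force'])
print(np.round(F,1),np.mean(F,0))
E
```

```text
[[-5.   2.8 15.4]
 [-5.5  2.6 15.5]
 [-5.1  1.9 15.8]
 [-4.4  2.  15.6]] [-4.98443561  2.3191064  15.57814584]
```

Emit:
{"method": "apply_moves", "body": {"deltas": [[[-0.001,-0.0003,-0.002,0,0,0,1],[0,0,0,0,0,0,1],[0,0,0,0,0,0,1],[0,0,0,0,0,0,1]]]}}

```text
clock: 23.88
tool_pos: [0.5266, -0.0835, 0.1263]
eef_rot: [1.839, 2.545, 0.001]
force: [-4.8, 2.9, 16.4]
opening: 0.0107
```

Emit:
{"method": "apply_moves", "body": {"deltas": [[[0,0,0,0,0,0,1],[0,0,0,0,0,0,1],[0,0,0,0,0,0,1],[0,0,0,0,0,0,1]]]}}

```text
clock: 24.38
tool_pos: [0.5266, -0.0835, 0.1263]
eef_rot: [1.839, 2.545, 0.001]
force: [-5.1, 2.8, 16.8]
opening: 0.0105
```

Emit:
{"method": "apply_moves", "body": {"deltas": [[[-0.001,-0.0003,-0.002,0,0,0,1],[0,0,0,0,0,0,1],[0,0,0,0,0,0,1],[0,0,0,0,0,0,1],[0,0,0,0,0,0,1],[0,0,0,0,0,0,1],[0,0,0,0,0,0,1]]]}}

```text
clock: 25.25
tool_pos: [0.5266, -0.0835, 0.1262]
eef_rot: [1.839, 2.545, 0.001]
force: [-5.1, 3.3, 19.2]
opening: 0.0107
```

Emit:
{"method": "apply_moves", "body": {"deltas": [[[-0.002,-0.0007,0.006,0,0,0,1],[0,0,0.006,0,0,0,1],[0,0,0,0,0,0,1]]]}}

```text
clock: 25.62
tool_pos: [0.5263, -0.0834, 0.1265]
eef_rot: [1.839, 2.545, 0.002]
force: [3.1, 3.5, 7.1]
opening: 0.0104
```

Emit:
{"method": "apply_moves", "body": {"deltas": [[[0,0,0,0,0,0,0.7],[0,0,0,0,0,0,0.4],[0,0,0,0,0,0,0.4],[0,0,0,0,0,0,0.4],[0,0,0,0,0,0,0.4]]]}}

```text
clock: 26.25
tool_pos: [0.5254, -0.0835, 0.1253]
eef_rot: [-1.84, -2.546, 0.0]
force: [0.4, 0.6, -0.3]
opening: 0.0511
```

```bash
python3 ptr2.py; python3 -c "
from h import *
s=env.read_state();print(s['clock'],s['tool_pos'],s['force'],s['opening'])"
```

```text
top 26.3 seg0 1.285 253 turn 2.081 253 [(0.71, np.float64(2.191), np.float64(0.086))]
side 26.4 seg0 1.304 208 turn 2.135 214 [(0.89, np.float64(2.116), np.float64(0.089))]
26.45 [ 0.52547227 -0.08353014  0.12547032] [ 0.27225252  0.07993569 -0.55925929] 0.05168506784037291
```

Emit:
{"method": "apply_moves", "body": {"deltas": [[[0,0,0.05,0,0,0,0.4],[0,0,0.1,0,0,0,0.4],[0,0,0.2,0,0,0,0.4],[0,0,0.2,0,0,0,0.4],[0,0,0.2,0,0,0,0.4],[-0.1,-0.3,0.1,0,0,0,0.4],[-0.1,-0.3,0,0,0,0,0.4],[-0.1,-0.3,0,0,0,0,0.4]]]}}

```text
clock: 27.45
tool_pos: [0.4804, -0.2199, 0.255]
eef_rot: [1.838, 2.544, 0.0]
force: [0.7, 0.2, -0.3]
opening: 0.0511
```

Emit:
{"method": "apply_moves", "body": {"deltas": [[[-0.1,-0.3,0,0,0,0,0.4],[-0.1,-0.3,0,0,0,0,0.4],[-0.1,-0.3,0,0,0,0,0.4],[-0.1,-0.3,0,0,0,0,0.4],[0,0,0,0,0,0,0.4],[0,0,0,0,0,0,0.4]]]}}

```text
clock: 28.2
tool_pos: [0.4206, -0.3984, 0.2538]
eef_rot: [1.841, 2.545, 0.0]
force: [0.7, 0.3, -0.8]
opening: 0.051
```

```bash
python3 ptr2.py; python3 - <<'E'
from h import *
T=cam('top');S=cam('side');print(env.read_state()['clock'])
a=cv2.resize(T['image'][175:325,265:415,::-1],(400,400),interpolation=cv2.INTER_CUBIC);b=cv2.resize(S['image'][205:355,235:385,::-1],(400,400),interpolation=cv2.INTER_CUBIC)
cv2.imwrite('pics/end.png',np.hstack([a,b]))
E
```

```text
top 28.25 seg0 1.285 253 turn 2.081 252 [(0.6, np.float64(2.179), np.float64(0.089))]
side 28.35 seg0 1.304 208 turn 2.134 208 [(0.92, np.float64(2.068), np.float64(0.087))]
28.5
```

View pics/end.png

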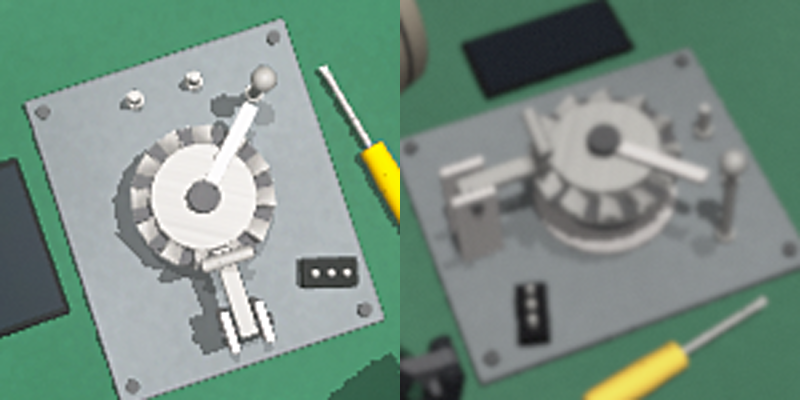

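The pointer lines up with the ball-topped post at crop (262,80), the pawl is down in the wheel, and the bit holder and screwdriver have not moved. I hand it in.

```bash
python3 -c "
from h import *
print(env.sign_off())"
```

```text
the job is handed in; nothing more can be done
None
```

The job is done and handed in at about 28.5 s: the drum has stopped with its pointer at the tall ball-topped marker, 4 teeth back, and the pawl is home on the seat.

- **Lift and stop:** I gripped the bar, lifted the pawl clear and let the drum turn back. At about 1.9 rad I lowered the pawl into the gap, and the next tooth stopped the drum.
- **Bedding:** I felt the pawl home on the seat, where the tool height stopped changing at 0.126 m. I held a downward push that rose from about 15.5 to 19.2 N over about 2 s. The readings at the end of each move never passed 19.2 N, but I did not record the force during a move.
- **Final check:** After letting go and backing off, the drum read 2.08 rad in the top view and 2.13 rad in the side view, against 2.09 wanted. It did not move after release. The final picture shows the pointer in line with the post.
- **Bystanders:** The phone, screwdriver and bit holder look unmoved in the final close-up. I did not check the other things on the bench again, but the arm did not go near them.

**Checks that disagreed:**
- The two cameras differed by about 0.05 rad on the drum's turn throughout, which I put down to calibration. The tip detector scattered a little more and once gave a false hit.
- The hand felt about 17 N sideways and 9 N downward while holding the pawl raised, more than the 5 to 10 N expected. This went away once the pawl was lowered.
- A sideways force of about 5 N remained during the bedding push.

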